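# Show the technician his replacement capacitor

### The arm

A 6-joint arm with a two-finger parallel gripper is mounted at the origin on the work surface. World frame = base frame: x ahead of the robot, y to its left, z up, the work surface at z = 0. Lengths are in m, angles in rad, forces in N, time in s.
With the tool pointing down it reaches from about 0.375 to 0.975 m from the base axis. Payload 3.8 kg.
Tool frame: the origin (TCP) lies between the finger pads; the fingertips stand 14 mm ahead of it and the grasp point (between the pads) lies 5 mm behind it; z points along the fingers, y is the line along which they close (so a half turn about z gives the same grasp; the last joint's range is limited). The gripper opens to 88 mm and grips with 3 to 60 N. Pads are 18 mm wide; open, the fingers measure 123 mm over their backs; the gripper's body (75 mm by 187 mm) begins 45 mm behind the grasp point.
Start: joints at [1.242, 0.264, 1.604, -0, 1.274, -0.037], TCP at [0.194, 0.646, 0.253] pointing down, gripper open.
Joint ranges: [-2.63, 2.63], [-0.94, 2.18], [0.31, 2.57], [-1.31, 4.45], [0, 2.66], [-2.55, 2.55]. Speed limits (rad/s): [2.57, 2.57, 3.14, 3.14, 3.14, 3.14].

### API

Orientations are given as [roll, pitch, yaw] about the fixed x, y, z axes, in that order (R = Rz(yaw) Ry(pitch) Rx(roll)).
In Python, from workcell import bot, optics gives the robot as it stands.
- The arm moves only by the tool apply_moves, never from a script. Its argument "steps" is a list that holds one entry, the list of rows, each a list of 5 numbers: the closure, from -1 (fully open) to 1 (shut), then the shift along the tool's x, y, z in cm, then the turn about the tool's z in rad. In form: [[[fingers, dx, dy, dz, turn], ...]]. A call has exactly 5 rows; each row shifts and turns the commanded pose from where the row before left it, along the tool's axes as they then stand; what a row does not reach is not made up. A row lasts 1/12 s, in which the tool goes at most 41.7 mm and 7.16 degrees, less where a joint would pass 70% of its speed; a pose out of reach is approached as far as the arm can. A call is refused whole if a number of a shift passes 4.17 or a number of a turn 0.125, either way. A call with a gripper value outside its range is refused whole. The fingers move at their own pace and stop on an object; "squeeze" is the grip in N (left out, the last holds). Time passes only in rows, so rows that do not move let the fingers close, or fill a call up. It gives the time, the measured TCP pose, the force, the opening and the grip force at its end, in the units of the state.
- bot.sense(): the state, without advancing time (a new reading comes with each control period).
- optics.camera(name): name is "scene" or "top"; returns a dict with "image" (384x512x3 uint8, red, green, blue), "range_z" (384x512 float32, m along the optical axis (not along the pixel's ray), 0 where there is no reading), "vertical_fov" (degrees; the focal length in pixels is half the picture's height over the tangent of half this angle, whatever the lens; pixels are square), "cx", "cy" (the principal point, pixels), "xyz" and "attitude" of the camera in the world. Camera axes: x right, y up, looking along -z (the intrinsics and any distortion apply to the point x, -y, -z); pixel columns grow to the right and rows downward; lengths in m; the calibration is good to about 2 mm. A picture is of the moment at which its call begins.
- bot.finish_job(): hands the job in; it is judged then, once.
The state is a dict: "time_s": time; "q": joint angles; "qd": joint speeds; "effort": joint torques, N m; "tool_pos": TCP position; "ee_rot": TCP orientation; "contact_force": force on the tool from outside, world axes, zero at the start; "torque": the same for the moment, N m; "width": finger opening in m; "gripper_force": force on a finger pad.
Only numpy, scipy, OpenCV 4.12 (cv2) and the standard library are available. Lean on these libraries where they do the work, as an engineer would, in place of code of your own. Each camera call takes 0.05 s, during which the arm holds its last target. There are 200 camera calls.

### The job

Ring the counter bell with a gentle press of the fingertips to call the technician. Then show him his part: point down at his old oval capacitor in the red returns tray, the fingertips just above the middle of its top for two seconds, then in the same way at the new oval capacitor on the black mat that replaces it, and finish still pointing at that one. Do not touch, shift or lift any of the parts, the tray, the mat, the bottle or the mug, and pass well above the other parts so that you point at none of them.

Things in the scene. Friction and masses are not known exactly. Their poses are not given: they have to be found in the camera images.
- bell_plunger (a joint): the bell's push knob: 0 = up at rest, 0.005 m = fully down (it travels 5 mm straight down). It is sprung: about 1.4 N starts it and 3.4 N holds it fully down; it rises by itself. The bell rings when it is at least 3.5 mm down.
- bell_knob (a point): centre of the top of the bell's brass push knob (knob 17 mm across, its top 64 mm above the counter when up); moves down with it
- bell: chromed counter bell, a dome 85 mm across and 50 mm high on a black foot, with the brass knob on top in the middle; screwed to the counter, on one side of the rubber mat (left or right). Origin on the counter under its middle, z up
- tray: red shallow returns tray, 160 (x) x 200 (y) mm, 35 mm high, walls and floor 4 mm, fixed, on the other side of the mat from the bell. Origin under its middle. It holds the old oval capacitor and the old contactor, about 100 mm apart
- mat: black rubber counter mat, 270 (x) x 360 (y) mm, 4 mm thick, fixed; six stock parts stand on it in two rows of three, about 120 mm apart, in any order. Origin under its middle
- old_cap: the technician's dead capacitor, standing in the red tray: oval can, dull grey with rust bands and a yellowed label, 52 mm (its y) x 32 mm (its x), can 76 mm high, with two pairs of spade terminals that reach 88 mm above its underside. Origin at the centre of its underside, z up; about 180 g, loose, easily tipped
- old_cap_top (a point): point at the middle of the old oval capacitor's top, level with its terminals' tips (88 mm above its underside)
- new_cap: the new capacitor of the same oval shape and size, standing on the black mat: bright metal can, white label with a blue stripe, same 52 x 32 mm, terminals to 88 mm. The only oval can on the mat. Origin at the centre of its underside, z up; about 180 g, loose
- new_cap_top (a point): point at the middle of the new oval capacitor's top, level with its terminals' tips (88 mm above its underside)
- tall_cap: tall round capacitor on the mat, bright metal can with white label and red stripe, 51 mm across, 110 mm high with terminals. Loose. Origin at the centre of its underside
- short_cap: short round capacitor on the mat, like the tall one but 78 mm high with terminals. Loose. Origin at the centre of its underside
- contactor: new contactor on the mat: steel foot 75 x 50 mm, cream coil block, black top with brass screw terminals, 62 mm high. Loose. Origin at the centre of its underside
- drier: green filter drier lying on the mat along its own x, 52 mm thick, 140 mm long over its copper stubs. Loose. Origin under its middle
- transformer: small transformer on the mat, dark steel core with yellow windings on a 70 x 54 mm foot, 55 mm high. Loose. Origin at the centre of its underside
- old_contactor: old contactor in the red tray, brown and burnt, 75 x 50 mm, 62 mm high. Loose. Origin at the centre of its underside
- spray: white bottle with a blue label and cap at the counter's far side, 60 mm across, 170 mm high. Loose. Origin under its middle
- mug: blue mug at the counter's far side, 80 mm across, 95 mm high. Loose. Origin under its middle

How it is judged:
On the way, in this order (a step that is already met when the one before it is completed fails the run):
1. the bell is rung: its knob pressed at least 3.5 mm down (value of joint bell_plunger above 0.0035 m), for 0.03 s.
2. the fingertips point at the old oval capacitor in the tray, within 25 mm of the middle of its top and no more than about 55 mm above it, for 1.5 s (horizontal distance between the grasp point and old_cap_top below 0.025 m and z of the grasp point in the frame of old_cap_top between 0.012 and 0.075 m), for 1.5 s.
3. then the fingertips point at the new oval capacitor in the same way for 1.5 s (horizontal distance between the grasp point and new_cap_top below 0.025 m and z of the grasp point in the frame of new_cap_top between 0.012 and 0.075 m), for 1.5 s.
At the end, for the whole second after the job is handed in: the fingertips are still within 25 mm sideways of the middle of the new oval capacitor's top and no more than about 55 mm above it (grasp point 75 mm), the bell's knob is up, and every loose thing stands upright, at rest, within 10 mm of its start (all of step 3 and value of joint bell_plunger below 0.001 m and distance of each of new_cap, old_cap, tall_cap, short_cap, contactor, drier, transformer, old_contactor, spray, mug from where it was at the start of the episode below 0.01 m and angle between each of new_cap, old_cap, tall_cap, short_cap, contactor, drier, transformer, old_contactor, spray, mug's own z axis and vertical below 0.1 rad and linear speed of each of new_cap, old_cap, tall_cap, short_cap, contactor, drier, transformer, old_contactor, spray, mug below 0.02 m/s); the robot touches nothing.
It fails at once if the robot touched a part, the tray, the mat, the bottle or the mug (contact force between any of the fingers, the arm and new_cap above 0.5 N or contact force between any of the fingers, the arm and old_cap above 0.5 N or contact force between any of the fingers, the arm and tall_cap above 0.5 N or contact force between any of the fingers, the arm and short_cap above 0.5 N or contact force between any of the fingers, the arm and contactor above 0.5 N or contact force between any of the fingers, the arm and drier above 0.5 N or contact force between any of the fingers, the arm and transformer above 0.5 N or contact force between any of the fingers, the arm and old_contactor above 0.5 N or contact force between any of the fingers, the arm and spray above 0.5 N or contact force between any of the fingers, the arm and mug above 0.5 N or contact force between any of the fingers, the arm and tray above 0.5 N or contact force between any of the fingers, the arm and mat above 0.5 N).
It fails at once if a loose thing was moved or lifted by more than 15 mm (distance of any of new_cap, old_cap, tall_cap, short_cap, contactor, drier, transformer, old_contactor, spray, mug from where it was at the start of the episode above 0.015 m).
It fails at once if the bell was pressed harder than 40 N (contact force between any of the fingers, the arm and bell above 40 N).
It fails at once if the fingertips dipped close over the middle of a wrong part (within 20 mm sideways, tips less than about 40 mm above it) ((horizontal distance between the grasp point and tall_cap below 0.02 m and z of the grasp point in the frame of tall_cap below 0.17 m) or (horizontal distance between the grasp point and short_cap below 0.02 m and z of the grasp point in the frame of short_cap below 0.138 m) or (horizontal distance between the grasp point and contactor below 0.02 m and z of the grasp point in the frame of contactor below 0.122 m) or (horizontal distance between the grasp point and drier below 0.02 m and z of the grasp point in the frame of drier below 0.112 m) or (horizontal distance between the grasp point and transformer below 0.02 m and z of the grasp point in the frame of transformer below 0.115 m) or (horizontal distance between the grasp point and old_contactor below 0.02 m and z of the grasp point in the frame of old_contactor below 0.122 m)).
It also fails if it takes over 61 s, if anything falls off the work surface, if the arm or the gripper's body presses on something with over 40 N, if the wrist force passes 120 N, or if a joint passes its speed limit or range.

## Working session

There is one attempt and no reset: what is moved stays moved. The work goes in short steps, Python scripts to look and compute and a tool call to move; the robot and the scene stay as the last step left them, time stands still between calls to the robot, and variables do not carry over. Pictures are saved under pics/ and viewed, at most 10 in all, crops included, and the job is handed in when it is done.

Besides the shell and the picture viewer there is one more tool, called after "Request:" as name([rows], argument=value, ...), one row to a line, values as JSON. apply_moves: Moves the arm, as the interface text tells. Its arguments: {"type":"object","properties":{"steps":{"type":"array"},"squeeze":{"type":"number"}},"required":["steps"]}

```bash
mkdir -p pics; cat > h.py <<'E'
import numpy as np, cv2
from workcell import bot, optics
from scipy.spatial.transform import Rotation as R
def cloud(c):
    h,w=c["range_z"].shape; f=h/2/np.tan(np.radians(c["vertical_fov"])/2)
    u,v=np.meshgrid(np.arange(w),np.arange(h)); z=c["range_z"]
    P=np.stack([(u-c["cx"])/f*z,-(v-c["cy"])/f*z,-z],-1)
    a=np.array(c["attitude"]); M=a if a.shape==(3,3) else R.from_euler("xyz",a).as_matrix()
    W=P@M.T+np.array(c["xyz"]); W[z==0]=np.nan
    return W
E
python3 - <<'E'
from h import *
for n in("top","scene"):
    c=optics.camera(n); W=cloud(c); np.save(n+".npy",W); cv2.imwrite(f"pics/{n}.png",cv2.resize(c["image"][...,::-1],(800,600),interpolation=cv2.INTER_CUBIC)); cv2.imwrite(n+"_raw.png",c["image"][...,::-1])
    print(n,{k:v for k,v in c.items() if k not in("image","range_z")})
    for v in range(30,384,80): print([np.round(W[v,u],3).tolist() for u in range(60,512,130)])
print(bot.sense())
E
```

```text
top {'vertical_fov': 43.79024935397441, 'cx': 255.67299960494276, 'cy': 191.19932036859274, 'xyz': array([0.36132019, 0.01864582, 1.41062394]), 'attitude': array([ 0.18413091, -0.0169358 , -1.54286373])}
[[1.335, 0.808, -0.384], [1.33, 0.277, -0.339], [1.328, -0.234, -0.301], [1.33, -0.732, -0.272]]
[[0.828, 0.574, 0.09], [0.876, 0.213, -0.006], [0.888, -0.191, -0.001], [0.9, -0.596, 0.004]]
[[0.612, 0.589, -0.008], [0.621, 0.198, 0.005], [0.634, -0.191, 0.002], [0.647, -0.586, -0.001]]
[[0.375, 0.56, 0.004], [0.386, 0.186, 0.0], [0.396, -0.193, -0.002], [0.407, -0.575, -0.002]]
[[0.154, 0.538, 0.003], [0.163, 0.175, 0.001], [0.172, -0.193, -0.002], [0.182, -0.564, 0.0]]
scene {'vertical_fov': 49.02009321522313, 'cx': 257.26074864063946, 'cy': 191.51668528622554, 'xyz': array([ 0.92248305, -0.65347854,  1.29533388]), 'attitude': array([5.38331743e-01, 2.74144771e-04, 4.68416416e-01])}
[[-0.119, 0.051, 0.432], [-0.053, 0.614, 0.06], [0.199, 1.739, -0.64], [0.985, 1.487, -0.184]]
[[-0.871, 0.322, -0.584], [0.16, 0.252, 0.007], [0.627, 0.491, 0.004], [1.189, 1.476, -0.695]]
[[-0.061, -0
[... 269 characters left out ...]
 -0.035]]
{'time_s': 0.1, 'q': array([ 1.24210433e+00,  2.64642158e-01,  1.60520929e+00,  7.64584265e-06,
        1.27368410e+00, -3.68691663e-02]), 'qd': array([ 8.57403490e-04, -1.56343450e-03, -1.87683069e-03,  4.03158453e-05,
       -1.99863474e-04, -1.12403290e-03]), 'effort': array([ 8.91997006e-04, -5.03612709e+01, -3.58071542e+01,  7.29311630e-02,
        2.33806291e-02, -9.52257869e-05]), 'tool_pos': array([0.19398338, 0.64590302, 0.2515517 ]), 'ee_rot': array([-3.13965135e+00, -7.89182171e-05,  2.84976750e+00]), 'contact_force': array([ 0.25789301,  0.07462657, -0.5007534 ]), 'torque': array([-0.01582794,  0.06483447,  0.07909998]), 'gripper_force': 0.0, 'width': 0.088225339841436}
```

View pics/top.png

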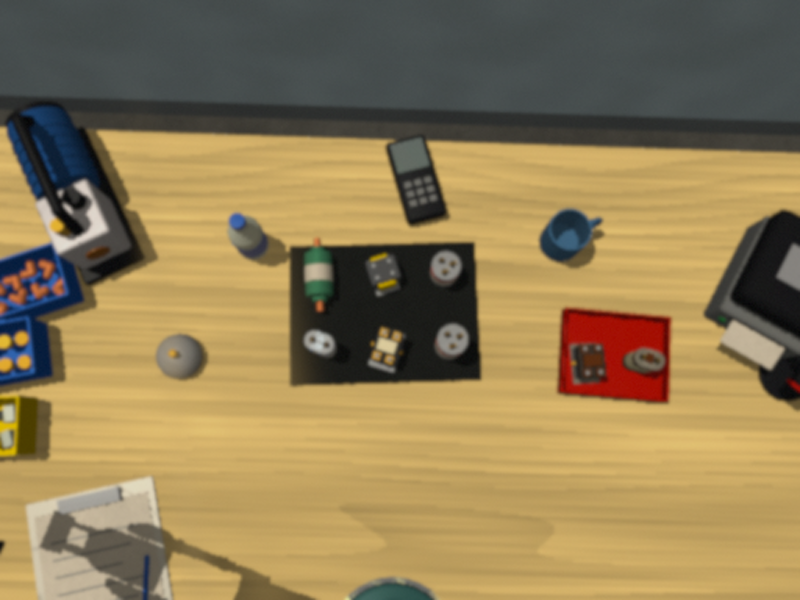

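View pics/scene.png

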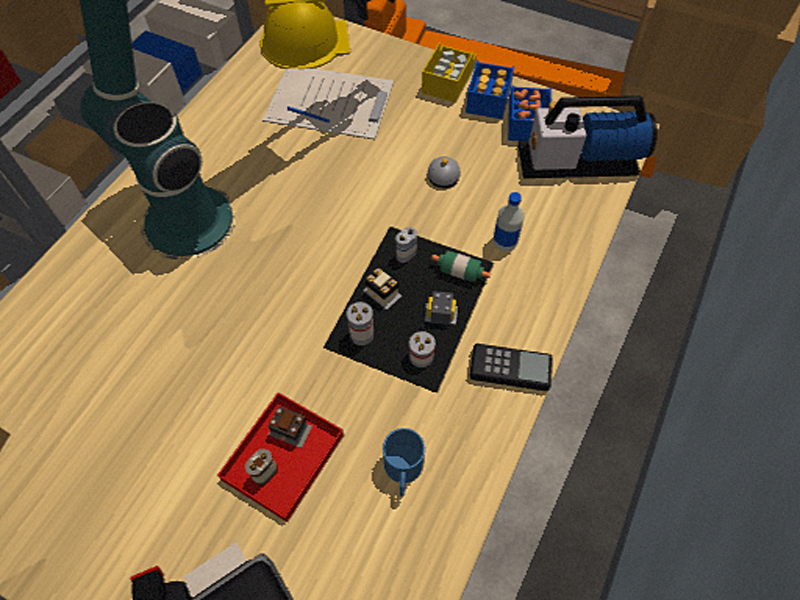

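The top view shows the bell on the left, with its knob at about (174,354). The new oval capacitor is on the mat at about (320,343). The red tray is on the right, with the old oval capacitor at about (646,360) and the old contactor at (590,362). The scene view agrees: bell (444,165), new cap (405,243), old cap (261,465).

```bash
python3 - <<'E'
from h import *
for n in("top","scene"):
    W=np.load(n+".npy"); 
    m=((W[...,2]>.035)&(W[...,0]>.35)&(W[...,0]<.98)&(np.abs(W[...,1])<.55)).astype(np.uint8)
    k,l,s,ce=cv2.connectedComponentsWithStats(m)
    print(n)
    for i in range(1,k):
        if s[i,4]<25: continue
        p=W[l==i]; zt=np.percentile(p[:,2],97); t=p[p[:,2]>zt-.016]
        print(s[i,4],"px",(ce[i]*800/512).round(),"zmax %.3f"%zt,"mid",((t.min(0)+t.max(0))/2).round(3),"mean",t.mean(0).round(3),"ext",np.ptp(t,0).round(3))
def crop(n,u,v,r):
    I=cv2.imread(n+"_raw.png")[v-r:v+r,u-r:u+r]; return cv2.resize(I,(260,260),interpolation=cv2.INTER_CUBIC)
T=lambda u,v:(int(u*.64),int(v*.64))
g=np.vstack([np.hstack([crop("top",*T(*p),26) for p in((178,354),(320,343),(646,360))]),np.hstack([crop("scene",*T(*p),26) for p in((444,168),(405,243),(261,465))])])
cv2.imwrite("pics/crops.png",g)
E
```

```text
top
179 px [408. 159.] zmax 0.041 mid [ 0.891 -0.009  0.039] mean [ 0.893 -0.006  0.037] ext [0.068 0.074 0.008]
164 px [418. 195.] zmax 0.041 mid [ 0.82  -0.03   0.038] mean [ 0.823 -0.028  0.037] ext [0.079 0.082 0.006]
588 px [106. 229.] zmax 0.142 mid [0.726 0.533 0.136] mean [0.719 0.537 0.137] ext [0.082 0.033 0.019]
507 px [569. 232.] zmax 0.098 mid [ 0.746 -0.314  0.092] mean [ 0.747 -0.306  0.091] ext [0.079 0.097 0.019]
508 px [246. 235.] zmax 0.172 mid [0.721 0.29  0.166] mean [0.72  0.288 0.168] ext [0.027 0.028 0.02 ]
571 px [318. 274.] zmax 0.059 mid [0.652 0.156 0.053] mean [0.659 0.157 0.052] ext [0.119 0.053 0.02 ]
304 px [445. 267.] zmax 0.078 mid [ 0.676 -0.08   0.075] mean [ 0.676 -0.079  0.072] ext [0.054 0.053 0.021]
352 px [382. 271.] zmax 0.061 mid [0.668 0.037 0.055] mean [0.667 0.036 0.054] ext [0.063 0.062 0.019]
335 px [451. 341.] zmax 0.110 mid [ 0.536 -0.091  0.108] mean [ 0.535 -0.091  0.104] ext [0.051 0.05  0.025]
364 px [386. 347.] zmax 0.069 mid [0.525 0.025 0.063] mean [0.525 0.025 0.061] ext [0.065 0.056 0.02 ]
227 px [319. 343.] zmax 0.088 mid [0
[... 1068 characters left out ...]
an [0.67  0.037 0.055] ext [0.062 0.065 0.02 ]
334 px [360. 320.] zmax 0.111 mid [ 0.537 -0.088  0.107] mean [ 0.537 -0.089  0.105] ext [0.052 0.055 0.023]
263 px [422. 346.] zmax 0.081 mid [ 0.677 -0.077  0.076] mean [ 0.677 -0.078  0.073] ext [0.052 0.054 0.022]
310 px [521. 365.] zmax 0.041 mid [ 0.871 -0.015  0.039] mean [ 0.879 -0.015  0.037] ext [0.143 0.099 0.008]
343 px [287. 423.] zmax 0.070 mid [ 0.512 -0.347  0.063] mean [ 0.513 -0.348  0.062] ext [0.061 0.051 0.018]
455 px [403. 454.] zmax 0.098 mid [ 0.747 -0.31   0.092] mean [ 0.749 -0.306  0.092] ext [0.079 0.095 0.021]
274 px [260. 464.] zmax 0.087 mid [ 0.514 -0.443  0.086] mean [ 0.515 -0.444  0.083] ext [0.039 0.054 0.028]
```

View pics/crops.png

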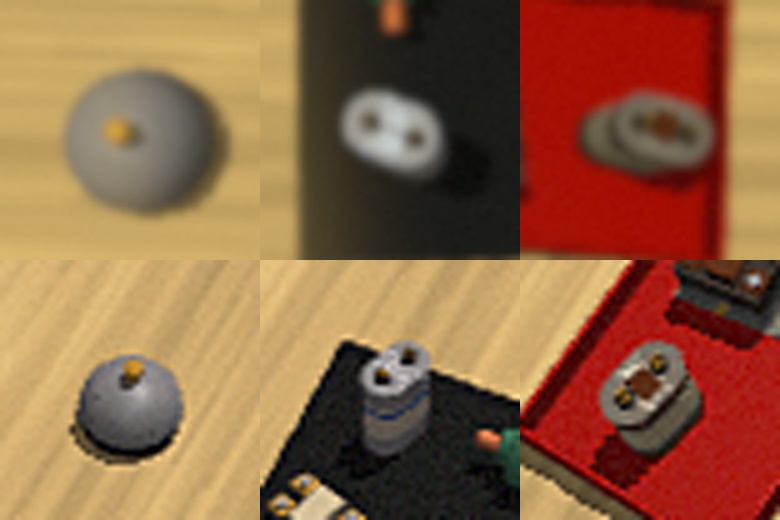

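The crops show the knob on the dome. The new cap is a bright oval with a blue stripe and the old cap is a dull oval; heights of about 62 and 88 mm fit the sizes given. Targets are bell (0.501, 0.411), old cap (0.514, -0.445) and new cap (0.527, 0.146). I'm closing the fingers and moving to the bell.

Request:
apply_moves([
  [[1,-1.2,-0.45,0,0],[1,-2.4,-0.9,0,0],[1,-2.4,-0.9,0,0],[1,-2.4,-0.9,0,0],[1,-2.4,-0.9,0,0]],
])

```text
time_s: 0.52
tool_pos: [0.2872, 0.5751, 0.2523]
ee_rot: [-3.141, 0.0, 2.85]
contact_force: [-0.1, 0.3, -0.1]
width: 0.0568
gripper_force: 0.0
```

Request:
apply_moves([
  [[1,-2.4,-0.9,0,0],[1,-2.4,-0.9,0,0],[1,-2.4,-0.9,0,0],[1,-2.4,-0.9,0,0],[1,-2.4,-0.9,0,0]],
])

```text
time_s: 0.93
tool_pos: [0.3892, 0.4971, 0.2524]
ee_rot: [-3.141, 0.0, 2.85]
contact_force: [-0.0, 0.9, 0.1]
width: 0.0236
gripper_force: 0.0
```

Request:
apply_moves([
  [[1,-2.4,-0.9,0,0],[1,-2.4,-0.9,0,0],[1,-2.4,-0.9,0,0],[1,-2.4,-0.9,0,0],[1,-2.0,-0.8,0,0]],
])

```text
time_s: 1.35
tool_pos: [0.4879, 0.4212, 0.2524]
ee_rot: [-3.141, 0.0, 2.849]
contact_force: [1.3, 0.2, -0.5]
width: 0.0003
gripper_force: 0.0
```

```bash
cat >> h.py <<'E'
def delta(t):
    s=bot.sense(); M=R.from_euler("xyz",s["ee_rot"]).as_matrix()
    print("t",s["time_s"],"pos",s["tool_pos"].round(4),"F",s["contact_force"].round(2),"w",round(s["width"],4),"delta cm",((np.array(t)-s["tool_pos"])@M*100).round(2))
E
python3 - <<'E'
from h import *
for n in("top","scene"):
    W=np.load(n+".npy"); d=np.hypot(W[...,0]-.501,W[...,1]-.411)<.03
    p=W[d&(W[...,2]>.056)]; print(n,len(p),p.mean(0).round(4),p.max(0).round(4),p.min(0).round(4))
    I=cv2.imread(n+"_raw.png").astype(int); b=d&(I[...,2]-I[...,0]>45); print(b.sum(),W[b].mean(0).round(4),W[b][:,2].round(3))
delta([.501,.411,.10])
E
```

```text
top 26 [0.5004 0.4109 0.0624] [0.5065 0.4193 0.0693] [0.4923 0.4051 0.0573]
38 [0.5015 0.4121 0.0584] [0.049 0.046 0.046 0.052 0.052 0.058 0.063 0.061 0.069 0.062 0.047 0.064
 0.065 0.063 0.058 0.06  0.05  0.061 0.064 0.061 0.064 0.065 0.057 0.053
 0.046 0.065 0.066 0.063 0.062 0.061 0.051 0.063 0.061 0.069 0.058 0.055
 0.052 0.06 ]
scene 15 [0.5011 0.4133 0.0616] [0.5076 0.4204 0.0694] [0.4939 0.406  0.0563]
16 [0.5001 0.4136 0.0606] [0.064 0.064 0.062 0.069 0.05  0.059 0.059 0.061 0.062 0.061 0.066 0.064
 0.061 0.059 0.056 0.053]
t 1.35 pos [0.4879 0.4212 0.2524] F [ 1.32  0.22 -0.53] w 0.0003 delta cm [-1.54 -0.59 15.24]
```

Request:
apply_moves([
  [[1,-0.8,-0.3,1.5,0],[1,-0.7,-0.2,3,0],[1,0,0,3,0],[1,0,0,3,0],[1,0,0,3,0]],
])

```text
time_s: 1.77
tool_pos: [0.4998, 0.413, 0.1164]
ee_rot: [-3.141, 0.0, 2.849]
contact_force: [-0.2, 0.8, -0.1]
width: 0.001
gripper_force: 0.0
```

Request:
apply_moves([
  [[1,0,0,1.5,0],[1,0,0,0.5,0],[1,0,0,0,0],[1,0,0,0,0],[1,0,0,0,0]],
])

```text
time_s: 2.18
tool_pos: [0.5006, 0.4151, 0.0998]
ee_rot: [3.139, 0.002, 2.85]
contact_force: [-0.3, 1.1, 0.2]
width: 0.0002
gripper_force: 0.0
```

```bash
python3 - <<'E'
from h import *
delta([.501,.412,.078])
c=optics.camera("scene"); u,v=284,100
cv2.imwrite("pics/b.png",cv2.resize(c["image"][v-40:v+40,u-40:u+40,::-1],(560,560),interpolation=cv2.INTER_CUBIC))
E
```

```text
t 2.1833 pos [0.5006 0.4151 0.0998] F [-0.34  1.15  0.17] w 0.0002 delta cm [-0.12 -0.29  2.18]
```

View pics/b.png

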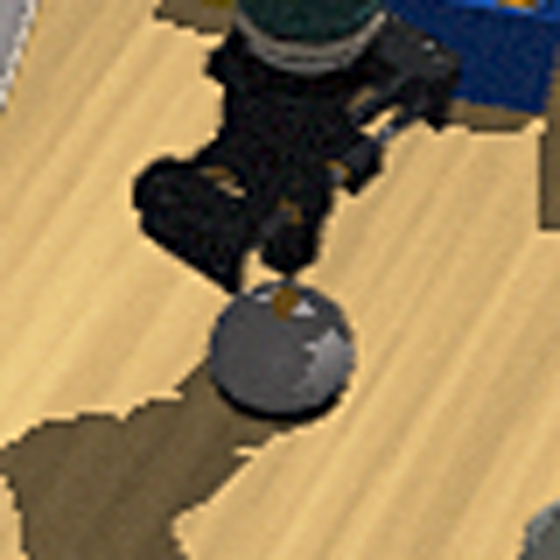

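The fingertips stand just above the brass knob (285,300 in the crop), in line with it. I'll go down in small steps.

Request:
apply_moves([
  [[1,-0.1,-0.2,0.8,0],[1,0,0,0.4,0],[1,0,0,0,0],[1,0,0,0,0],[1,0,0,0,0]],
])

```text
time_s: 2.65
tool_pos: [0.4996, 0.4122, 0.0856]
ee_rot: [-3.142, -0.0, 2.85]
contact_force: [-0.1, 0.5, 0.1]
width: 0.0005
gripper_force: 0.0
```

```bash
python3 - <<'E'
from h import *
delta([.501,.412,.078]); s=bot.sense(); print(s["q"].round(4),s["qd"].round(4),s["effort"].round(1),s["ee_rot"])
E
```

```text
t 2.65 pos [0.4996 0.4122 0.0856] F [-0.07  0.51  0.13] w 0.0005 delta cm [-0.14  0.02  0.76]
[ 0.6513  0.3586  1.8089  0.      0.9742 -0.6277] [-0.0004 -0.002  -0.0049  0.0009 -0.0004  0.0006] [ -0.  -50.2 -30.7   0.    0.1  -0. ] [-3.14150953e+00 -8.68485325e-05  2.84980001e+00]
```

Request:
apply_moves([
  [[1,-0.1,0,0.3,0],[1,0,0,0.3,0],[1,0,0,0.1,0],[1,0,0,0.1,0],[1,0,0,0.1,0]],
])

```text
time_s: 3.07
tool_pos: [0.5006, 0.4118, 0.0767]
ee_rot: [-3.141, -0.0, 2.85]
contact_force: [-0.4, -1.7, 2.7]
width: 0.0004
gripper_force: 0.9
```

Request:
apply_moves([
  [[1,0,0,0.1,0],[1,0,0,0,0],[1,0,0,0.1,0],[1,0,0,0,0],[1,0,0,0,0]],
])

```text
time_s: 3.48
tool_pos: [0.5007, 0.4119, 0.0749]
ee_rot: [3.142, 0.0, 2.85]
contact_force: [-0.4, -0.5, 2.6]
width: 0.0004
gripper_force: 1.3
```

Request:
apply_moves([
  [[1,0,0,0.1,0],[1,0,0,0,0],[1,0,0,0.05,0],[1,0,0,0,0],[1,0,0,0,0]],
])

```text
time_s: 3.9
tool_pos: [0.5007, 0.4119, 0.0733]
ee_rot: [3.142, 0.0, 2.85]
contact_force: [-1.3, -1.0, 4.0]
width: 0.0005
gripper_force: 1.6
```

Request:
apply_moves([
  [[1,0,0,0.05,0],[1,0,0,0,0],[1,0,0,0.05,0],[1,0,0,0,0],[1,0,0,0,0]],
])

```text
time_s: 4.32
tool_pos: [0.5007, 0.4119, 0.0729]
ee_rot: [3.141, 0.0, 2.85]
contact_force: [-3.1, -2.3, 6.1]
width: 0.0002
gripper_force: 3.3
```

The force of 6 N with the position no longer advancing means the knob is fully down, so the bell has rung. Now rising and crossing high to the tray.

Request:
apply_moves([
  [[1,0,0,-1.5,0],[1,0,0,-3,0],[1,0,0,-4,0],[1,0,0,-4,0],[1,0,0,-4,0]],
])

```text
time_s: 4.73
tool_pos: [0.5002, 0.4116, 0.2377]
ee_rot: [-3.141, -0.001, 2.85]
contact_force: [0.4, 0.6, -0.1]
width: 0.0006
gripper_force: 0.0
```

Request:
apply_moves([
  [[1,-0.5,-1.5,-1,0],[1,-1,-3.2,0,0],[1,-1,-3.2,0,0],[1,-1,-3.2,0,0],[1,-1,-3.2,0,0]],
])

```text
time_s: 5.15
tool_pos: [0.5022, 0.2606, 0.2464]
ee_rot: [-3.141, 0.0, 2.851]
contact_force: [0.3, 0.1, -0.3]
width: 0.0003
gripper_force: 0.0
```

Request:
apply_moves([
  [[1,-1,-3.2,0,0],[1,-1,-3.2,0,0],[1,-1,-3.2,0,0],[1,-1,-3.2,0,0],[1,-1,-3.2,0,0]],
])

```text
time_s: 5.57
tool_pos: [0.504, 0.0927, 0.2464]
ee_rot: [-3.142, -0.0, 2.85]
contact_force: [1.3, -0.4, 1.0]
width: 0.0007
gripper_force: 0.0
```

Request:
apply_moves([
  [[1,-1,-3.2,0,0],[1,-1,-3.2,0,0],[1,-1,-3.2,0,0],[1,-1,-3.2,0,0],[1,-1,-3.2,0,0]],
])

```text
time_s: 5.98
tool_pos: [0.5058, -0.075, 0.2465]
ee_rot: [3.142, -0.0, 2.85]
contact_force: [-0.2, 0.2, 0.3]
width: 0.0006
gripper_force: 0.0
```

Request:
apply_moves([
  [[1,-1,-3.2,0,0],[1,-1,-3.2,0,0],[1,-1,-3.2,0,0],[1,-1,-3.2,0,0],[1,-1,-3.2,0,0]],
])

```text
time_s: 6.4
tool_pos: [0.5076, -0.2426, 0.2464]
ee_rot: [3.141, -0.0, 2.85]
contact_force: [0.1, 0.3, 0.4]
width: 0.0003
gripper_force: 0.0
```

Request:
apply_moves([
  [[1,-1,-3.2,0,0],[1,-1,-3.2,0,0],[1,-1,-3.2,0,0],[1,0,0,0,0],[1,0,0,0,0]],
])

```text
time_s: 6.82
tool_pos: [0.5087, -0.3429, 0.2459]
ee_rot: [3.141, -0.001, 2.847]
contact_force: [-0.2, 0.1, -0.4]
width: 0.0005
gripper_force: 0.0
```

```bash
python3 - <<'E'
from h import *
delta([.514,-.445,.137])
c=optics.camera("scene"); W=cloud(c); m=(np.hypot(W[...,0]-.501,W[...,1]-.412)<.009); print("knob z",np.nanmax(W[...,2][m]))
E
```

```text
t 6.8167 pos [ 0.5087 -0.3429  0.2459] F [-0.21  0.14 -0.36] w 0.0005 delta cm [-3.49 -9.62 10.88]
knob z 0.06829368162912575
```

Request:
apply_moves([
  [[1,-0.9,-2.4,0,0],[1,-0.9,-2.4,0,0],[1,-0.9,-2.4,0,0],[1,-0.8,-2.4,0,0],[1,0,0,1,0]],
])

```text
time_s: 7.28
tool_pos: [0.5163, -0.4466, 0.2391]
ee_rot: [-3.138, 0.004, 2.849]
contact_force: [0.2, -0.1, 0.7]
width: 0.0007
gripper_force: 0.0
```

Request:
apply_moves([
  [[1,0,0,2.5,0],[1,0,0,3,0],[1,0,0,2.5,0],[1,0,0,1.5,0],[1,0,0,0.5,0]],
])

```text
time_s: 7.7
tool_pos: [0.5135, -0.4394, 0.1325]
ee_rot: [3.138, -0.007, 2.851]
contact_force: [-0.2, -0.1, 0.4]
width: 0.0002
gripper_force: 0.0
```

```bash
python3 - <<'E'
from h import *
delta([.514,-.445,.137])
c=optics.camera("scene"); u,v=167,285
cv2.imwrite("pics/o.png",cv2.resize(c["image"][v-50:v+50,u-50:u+50,::-1],(560,560),interpolation=cv2.INTER_CUBIC))
E
```

```text
t 7.7 pos [ 0.5135 -0.4394  0.1325] F [-0.2  -0.05  0.42] w 0.0002 delta cm [-0.2  -0.52 -0.45]
```

View pics/o.png

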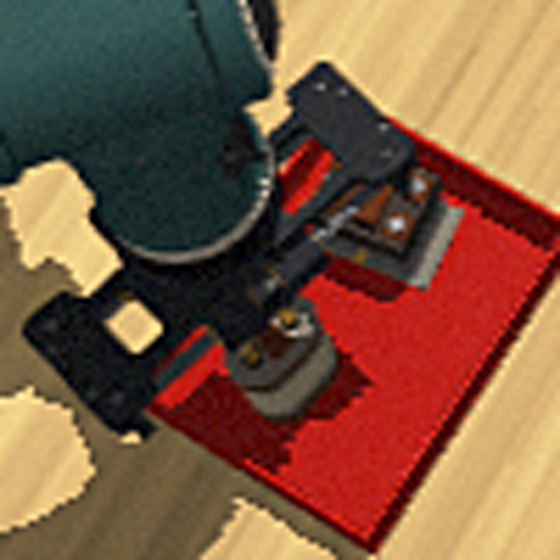

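The fingertips are over the old capacitor's top (280,340 in the crop). I'm holding here for about 2 s.

Request:
apply_moves([
  [[1,0,0,0,0],[1,0,0,0,0],[1,0,0,0,0],[1,0,0,0,0],[1,0,0,0,0]],
])

```text
time_s: 8.17
tool_pos: [0.5158, -0.444, 0.1387]
ee_rot: [-3.141, 0.002, 2.85]
contact_force: [0.1, -1.0, 0.2]
width: 0.0006
gripper_force: 0.0
```

Request:
apply_moves([
  [[1,0,0,0,0],[1,0,0,0,0],[1,0,0,0,0],[1,0,0,0,0],[1,0,0,0,0]],
])

```text
time_s: 8.58
tool_pos: [0.5151, -0.4435, 0.1371]
ee_rot: [3.142, -0.0, 2.85]
contact_force: [-0.2, 1.0, 0.9]
width: 0.001
gripper_force: 0.0
```

Request:
apply_moves([
  [[1,0,0,0,0],[1,0,0,0,0],[1,0,0,0,0],[1,0,0,0,0],[1,0,0,0,0]],
])

```text
time_s: 9.0
tool_pos: [0.5152, -0.4435, 0.1372]
ee_rot: [3.142, -0.0, 2.85]
contact_force: [0.4, 0.3, -0.0]
width: 0.0003
gripper_force: 0.0
```

Request:
apply_moves([
  [[1,0,0,0,0],[1,0,0,0,0],[1,0,0,0,0],[1,0,0,0,0],[1,0,0,0,0]],
])

```text
time_s: 9.42
tool_pos: [0.5152, -0.4435, 0.1372]
ee_rot: [-3.142, -0.0, 2.85]
contact_force: [-0.3, 1.5, -0.9]
width: 0.0002
gripper_force: 0.0
```

Request:
apply_moves([
  [[1,0,0,0,0],[1,0,0,0,0],[1,0,0,0,0],[1,0,0,0,0],[1,0,0,0,0]],
])

```text
time_s: 9.83
tool_pos: [0.5152, -0.4435, 0.1372]
ee_rot: [-3.142, -0.0, 2.85]
contact_force: [-0.1, 0.5, -0.2]
width: 0.0005
gripper_force: 0.0
```

Request:
apply_moves([
  [[1,0,0,-1.5,0],[1,0,0,-3,0],[1,0,0,-3,0],[1,0,0,-3,0],[1,0,0,-1,0]],
])

```text
time_s: 10.25
tool_pos: [0.517, -0.4451, 0.2581]
ee_rot: [-3.138, 0.007, 2.85]
contact_force: [1.4, 0.0, 1.0]
width: 0.0005
gripper_force: 0.0
```

```bash
python3 - <<'E'
from h import *
delta([.5265,.1465,.137])
E
```

```text
t 10.25 pos [ 0.517  -0.4451  0.2581] F [1.41 0.01 0.98] w 0.0005 delta cm [16.19 56.98 11.79]
```

Request:
apply_moves([
  [[1,0.4,1.5,0,0],[1,0.9,3.2,0,0],[1,0.9,3.2,0,0],[1,0.9,3.2,0,0],[1,0.9,3.2,0,0]],
])

```text
time_s: 10.67
tool_pos: [0.5164, -0.2919, 0.249]
ee_rot: [3.14, -0.004, 2.849]
contact_force: [0.7, 1.2, 0.3]
width: 0.0001
gripper_force: 0.0
```

Request:
apply_moves([
  [[1,0.9,3.2,0,0],[1,0.9,3.2,0,0],[1,0.9,3.2,0,0],[1,0.9,3.2,0,0],[1,0.9,3.2,0,0]],
])

```text
time_s: 11.08
tool_pos: [0.5189, -0.1259, 0.2492]
ee_rot: [3.141, -0.004, 2.85]
contact_force: [0.5, 0.2, 0.3]
width: 0.0003
gripper_force: 0.0
```

Request:
apply_moves([
  [[1,0.9,3.2,0,0],[1,0.9,3.2,0,0],[1,0.9,3.2,0,0],[1,0.9,3.2,0,0],[1,0.9,3.2,0,0]],
])

```text
time_s: 11.5
tool_pos: [0.5215, 0.0397, 0.2493]
ee_rot: [-3.141, -0.004, 2.85]
contact_force: [1.0, 0.3, -0.5]
width: 0.0004
gripper_force: 0.0
```

Request:
apply_moves([
  [[1,0.9,3.2,0,0],[1,0.9,3.2,0,0],[1,0.9,3.2,0,0],[1,0.4,1.2,0,0],[1,0,0,0,0]],
])

```text
time_s: 11.92
tool_pos: [0.5231, 0.1524, 0.2497]
ee_rot: [-3.14, -0.004, 2.854]
contact_force: [-0.5, -0.7, 0.5]
width: 0.0009
gripper_force: 0.0
```

Request:
apply_moves([
  [[1,0,0,0,0],[1,0,0,0,0],[1,0,0,0,0],[1,0,0,0,0],[1,0,0,0,0]],
])

```text
time_s: 12.33
tool_pos: [0.5254, 0.1486, 0.2522]
ee_rot: [-3.142, 0.0, 2.848]
contact_force: [0.5, -0.3, 0.1]
width: 0.0009
gripper_force: 0.0
```

```bash
python3 - <<'E'
from h import *
delta([.5265,.1465,.137])
E
```

```text
t 12.3333 pos [0.5254 0.1486 0.2522] F [ 0.54 -0.32  0.08] w 0.0009 delta cm [-0.17 -0.17 11.52]
```

Request:
apply_moves([
  [[1,-0.1,-0.2,1.5,0],[1,0,0,2.5,0],[1,0,0,2.5,0],[1,0,0,2.5,0],[1,0,0,1.5,0]],
])

```text
time_s: 12.75
tool_pos: [0.5244, 0.1464, 0.1446]
ee_rot: [-3.14, -0.003, 2.849]
contact_force: [-0.4, -0.0, 0.4]
width: 0.0001
gripper_force: 0.0
```

Request:
apply_moves([
  [[1,0,0,1,0],[1,0,0,0,0],[1,0,0,0,0],[1,0,0,0,0],[1,0,0,0,0]],
])

```text
time_s: 13.17
tool_pos: [0.527, 0.1477, 0.1389]
ee_rot: [3.14, 0.003, 2.85]
contact_force: [0.2, 0.3, 0.0]
width: 0.0004
gripper_force: 0.0
```

Request:
apply_moves([
  [[1,0,0,0,0],[1,0,0,0,0],[1,0,0,0,0],[1,0,0,0,0],[1,0,0,0,0]],
])

```text
time_s: 13.58
tool_pos: [0.5257, 0.1476, 0.1374]
ee_rot: [3.141, 0.0, 2.85]
contact_force: [-0.7, 0.2, -0.2]
width: 0.0006
gripper_force: 0.0
```

Request:
apply_moves([
  [[1,0,0,0,0],[1,0,0,0,0],[1,0,0,0,0],[1,0,0,0,0],[1,0,0,0,0]],
])

```text
time_s: 14.0
tool_pos: [0.5256, 0.1475, 0.1371]
ee_rot: [-3.142, -0.0, 2.85]
contact_force: [-0.1, -0.1, 0.2]
width: 0.0003
gripper_force: 0.0
```

Request:
apply_moves([
  [[1,0,0,0,0],[1,0,0,0,0],[1,0,0,0,0],[1,0,0,0,0],[1,0,0,0,0]],
])

```text
time_s: 14.42
tool_pos: [0.5257, 0.1475, 0.1372]
ee_rot: [3.142, 0.0, 2.85]
contact_force: [0.4, 1.0, -0.1]
width: 0.0007
gripper_force: 0.0
```

Request:
apply_moves([
  [[1,0,0,0,0],[1,0,0,0,0],[1,0,0,0,0],[1,0,0,0,0],[1,0,0,0,0]],
])

```text
time_s: 14.83
tool_pos: [0.5257, 0.1475, 0.1372]
ee_rot: [-3.142, -0.0, 2.85]
contact_force: [-0.0, 0.3, -0.3]
width: 0.0009
gripper_force: 0.0
```

Request:
apply_moves([
  [[1,0,0,0,0],[1,0,0,0,0],[1,0,0,0,0],[1,0,0,0,0],[1,0,0,0,0]],
])

```text
time_s: 15.25
tool_pos: [0.5256, 0.1475, 0.1372]
ee_rot: [-3.142, -0.0, 2.85]
contact_force: [0.2, 0.6, 0.2]
width: 0.0007
gripper_force: 0.0
```

```bash
python3 - <<'E'
from h import *
delta([.5265,.1465,.137])
c=optics.camera("scene"); cv2.imwrite("pics/end.png",cv2.resize(c["image"][60:330,110:470,::-1],(800,600),interpolation=cv2.INTER_CUBIC))
E
```

```text
t 15.25 pos [0.5256 0.1475 0.1372] F [0.2  0.59 0.22] w 0.0007 delta cm [-0.11 -0.07  0.02]
```

View pics/end.png

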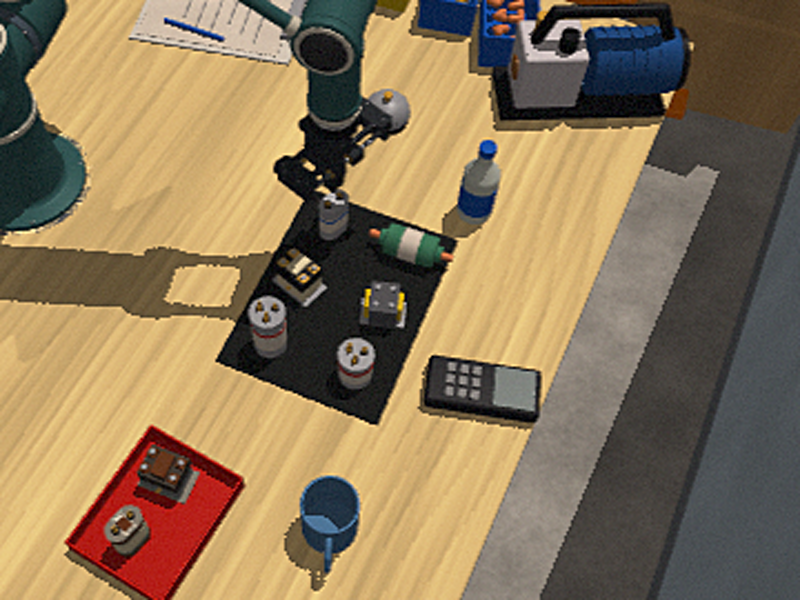

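The fingertips are over the new oval can (333,205). Every part stands undisturbed and the bell knob is up, so I'm handing the job in.

```bash
python3 -c "
from workcell import bot
print(bot.finish_job())"
```

```text
the job is handed in; nothing more can be done
None
```

The job is handed in, with no verdict returned: the bell was pressed fully down (about 6 N), the old oval capacitor and then the new one were each pointed at for about 2 s, and the arm finished over the new one with no part visibly moved.

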